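# Index the filling carousel so that the open bottle stands under the nozzle

### The arm

A 7-joint arm with a two-finger parallel gripper is mounted at the origin on a cart in front of the work surface, level with it; the furniture and walls round the work are solid. World frame = base frame: x ahead of the robot, y to its left, z up, the work surface at z = 0. Lengths are in m, angles in rad, forces in N, time in s.
With the tool pointing down it reaches from about 0.4 to 0.875 m from the base axis. Payload 19.3 kg.
Tool frame: the origin (TCP) lies where the fingers leave the gripper's body, on its centre line; the fingertips stand bot.tip_reach ahead of it and the grasp point (between the pads) lies 54 mm ahead of it (bot.tip_reach is the distance from the TCP to the fingertips, in m); z points along the fingers, y is the line along which they close (so a half turn about z gives the same grasp; the last joint's range is limited). The gripper opens to 85 mm and grips with 20 to 120 N. Pads are 22 mm wide; open, the fingers measure 114 mm over their backs; the gripper's body (76 mm by 85 mm) begins 54 mm behind the grasp point. The pads swing forward as they close: fully open they stand 13 mm farther back than shut.
Start: joints at [1.258, 0.521, -0.036, 1.599, 0.021, 1.021, -0.113], TCP at [0.15, -0.607, 0.304] pointing down, gripper open.
Joint ranges: [-2.91, 2.91], [-0.3, 2.13], [-1.5, 1.42], [0.17, 2.43], [-1.26, 4.41], [0.16, 1.93], [-2.52, 2.52]. Speed limits (rad/s): [1.89, 1.89, 2.39, 2.39, 3.01, 3.01, 3.01].

### API

Orientations are given as [roll, pitch, yaw] about the fixed x, y, z axes, in that order (R = Rz(yaw) Ry(pitch) Rx(roll)).
In Python, from workcell import bot gives the robot as it stands. The module is installed in compiled form; this text tells all that it offers.
- The arm moves only by the shell command python3 -m jog 'ROWS' [FORCE]. ROWS is JSON, a list that holds one entry, the list of rows, each a list of 7 numbers: the shift along the tool's x, y, z in mm, then the turn, a rotation vector about the tool's x, y, z in rad, then the opening, from 0 (shut) to 1 (fully open). In form: [[[tx, ty, tz, wx, wy, wz, fingers], ...]]. A call has 1 to 5 rows; each row shifts and turns the commanded pose from where the row before left it, along the tool's axes as they then stand; what a row does not reach is not made up. A row lasts 1/10 s, in which the tool goes at most 50 mm and 8.59 degrees, less where a joint would pass 70% of its speed; a pose out of reach is approached as far as the arm can. A call is refused whole if a number of a shift passes 50 or a number of a turn 0.15, either way. A call with a gripper value outside its range is refused whole. The fingers move at their own pace and stop on an object; FORCE is the grip in N (left out, the last holds). Time passes only in rows, so rows that do not move let the fingers close. It gives the time, the measured TCP pose, the force, the opening and the grip force at its end, in the units of the state.
- bot.observe(): the state, without advancing time (a new reading comes with each control period).
- bot.grab_frame(name): name is "scene" or "side" or "wrist"; returns a dict with "img" (420x560x3 uint8, red, green, blue), "intrinsics" (3x3 intrinsics, pixels), "R" (3x3) and "t" (3): a world point X has camera coordinates R X + t; the wrist camera has in their place "tool_from_camera" (4x4, takes a point from camera to tool coordinates, whose origin is the TCP and whose axes are the flange's). Camera axes: x right, y down, z forward; pixel columns grow to the right and rows downward; lengths in m; the calibration is good to about 2 mm. A picture is of the moment at which its call begins: read the wrist's pose just before it. There is no depth.
- bot.job_done(): hands the job in; it is judged then, once.
Trained networks look in a picture, given as the dict that the camera call returned (one of the last four; its "shot" number tells which), for a name from the list of things; names that differ only in an ending like _2 or _b are one class to them, and where a whole thing is asked for, a point or a joint stands for the part that bears it (a point fixed in the world has none). Each returns a list of dicts, best first, with "conf" (0 to 1); they miss things now and then, are a little off and sometimes report something else, mostly with a low value. They report only what shows in the picture. A call takes as long as a camera call. They do not tell look-alikes from the thing itself.
- bot.trace(query, picture): "region" (420x560 bool, what is visible of it).
- bot.spot_point(query, picture): "xyz" ([x, y, z] in m, in world coordinates, good to about 4 mm: a listed point, or the origin of a listed thing).
The state is a dict: "clock": time; "qpos": joint angles; "qd": joint speeds; "joint_efforts": joint torques, N m; "position": TCP position; "tool_rot": TCP orientation; "force": force on the tool from outside, world axes, zero at the start; "moment": the same for the moment, N m; "grip_width": finger opening in m; "finger_force": force on a finger pad.
Only numpy, scipy, OpenCV 4.12 (cv2) and the standard library are available. Lean on these libraries where they do the work, as an engineer would, in place of code of your own. Each camera call takes 0.05 s, during which the arm holds its last target. There are 200 camera calls.

### The job

One roll-on bottle in the indexing carousel is still open and has to stand under the dosing nozzle to be filled. With a fingertip press the index plunger down until its pin leaves the hole, keep it pressed while you swing the turntable to the next hole, one hole in whichever direction brings the open bottle under the nozzle, then let the plunger spring fully back up so that the turntable is locked there. Do not touch the bottles or take any out of its pocket, and leave the things around the carousel where they are.

Things in the scene. Friction and masses are not known exactly. Their poses are not given: they have to be found in the camera images.
- turntable (a joint): round aluminium turntable, 198 mm across, top 50 mm above the worktop, eight bottle pockets at 55 mm radius. Value: its turn in rad, 0 at the start, positive anticlockwise from above. Holes are 0.785 rad (45 degrees) apart: the next ones are at +0.785 and -0.785. It turns easily (0.015 N m) with the pin out, not at all with the pin in a hole
- plunger (a joint): travel of the button in m: 0 = fully up, pin home; 0.012 = at its stop. Spring 3.3 N to start, 7 N at the stop. The 10 mm round-ended pin stands in its 12 mm hole from below, clear of the ring from 0.0075 on. Between holes the released plunger rises only to 0.007; within 4 mm of a hole it centres itself and snaps up. Pressed to 0.0095, the button can be dragged round by friction to turn the table
- plunger_top (a point): centre of the top of the index plunger's black mushroom button, 33 mm across, on an upright steel stem in a brass bush near the turntable's rim, 88 mm from its axis; 91 mm above the worktop when up. It travels round with the turntable. At the start it is on the robot's side, straight across the axis from the nozzle
- axis_top (a point): the turntable's axis at its top face, 50 mm above the worktop; x points from the axis to the nozzle, z up. A hub nut stands 12 mm up here. Round the turntable lies the fixed steel index ring, 257 mm across, top flush with the turntable's, with eight 12 mm index holes at 115 mm radius; the pin is seen in the one beside the plunger
- nozzle (a point): tip of the thin steel dosing nozzle, pointing down, 117 mm above the worktop and 55 mm from the turntable's axis, over one pocket. It sits on a white syringe (top 242 mm up) held by an arm from a column 152 mm from the axis, behind the index ring; all fixed to the carousel's foot
- open_mouth (a point): centre of the mouth of the one open bottle in the carousel (black, bare threaded neck, no cap, 20 mm across, 67 mm tall: shorter than the capped ones), 89 mm above the worktop. At the start it stands in a pocket next to the nozzle's, 45 degrees to one side or the other
- open_bottle: that open bottle; origin at the centre of its underside, 22 mm above the worktop, z up. It stands loose, with about 1.5 mm of play, 28 mm deep in its pocket
- capped_a: capped black 10 ml roll-on bottle, 20 mm across, 86 mm tall with its plain black cap, standing loose in a pocket of the turntable; origin at the centre of its underside, 22 mm above the worktop, z up (next to the nozzle's pocket, on the side opposite to the open bottle)
- capped_b: capped black 10 ml roll-on bottle, 20 mm across, 86 mm tall with its plain black cap, standing loose in a pocket of the turntable; origin at the centre of its underside, 22 mm above the worktop, z up (under the nozzle at the start)
- capped_c: capped black 10 ml roll-on bottle, 20 mm across, 86 mm tall with its plain black cap, standing loose in a pocket of the turntable; origin at the centre of its underside, 22 mm above the worktop, z up (two pockets from the nozzle's, 90 degrees anticlockwise)
- capped_d: capped black 10 ml roll-on bottle, 20 mm across, 86 mm tall with its plain black cap, standing loose in a pocket of the turntable; origin at the centre of its underside, 22 mm above the worktop, z up (two pockets from the nozzle's, 90 degrees clockwise)
- spare_bottle: a bystander: capped roll-on bottle, 20 mm across, 86 mm tall, standing on the worktop left of the carousel; origin at its underside
- beaker: a bystander: glass beaker, about 73 mm across, 98 mm tall, left of the carousel; origin at the centre of its underside
- pen: a bystander: black marker pen, 133 mm long, lying on the worktop; origin at the middle of its underside, its length along y
- jar: a bystander: small jar with white lid, 45 mm across, 64 mm tall, left of the carousel; origin at the centre of its underside
There are look-alikes about, which are no part of the job. Leave any purple look-alike of the capped_d alone.

How it is judged:
On the way, in this order (a step that is already met when the one before it is completed fails the run):
1. the plunger is pressed in, its pin out of the first hole (value of joint plunger above 0.0075 m and value of joint turntable between -0.2 and 0.2 rad), for 0.1 s.
2. the turntable has left the first hole with the plunger in (value of joint plunger above 0.005 m and (value of joint turntable above 0.3 rad or value of joint turntable below -0.3 rad)), for 0.05 s.
At the end, for the whole second after the job is handed in: the open bottle's mouth is within 4 mm of straight below the nozzle, the turntable one hole from where it began and at rest, the plunger fully up again (within 1.5 mm) with its pin in the hole, and all five bottles upright (within 7 degrees) and fully down in their pockets (horizontal distance between open_mouth and nozzle below 0.004 m and value of joint plunger below 0.0015 m and value of joint turntable between -0.9 and 0.9 rad and velocity of joint turntable between -0.02 and 0.02 rad/s and height (world z) of open_bottle between 0.019 and 0.027 m and angle between each of open_bottle, capped_a, capped_b, capped_c, capped_d's own z axis and vertical below 0.12 rad and height (world z) of capped_a between 0.019 and 0.027 m and height (world z) of capped_b between 0.019 and 0.027 m and height (world z) of capped_c between 0.019 and 0.027 m and height (world z) of capped_d between 0.019 and 0.027 m); the robot touches nothing.
It fails at once if a bottle is lifted or taken out of its pocket (height (world z) of any of open_bottle, capped_a, capped_b, capped_c, capped_d above 0.032 m).
It fails at once if the robot touches a bottle in the carousel (over 1 N) (contact force between any of the fingers, the arm and open_bottle above 1 N or contact force between any of the fingers, the arm and capped_a above 1 N or contact force between any of the fingers, the arm and capped_b above 1 N or contact force between any of the fingers, the arm and capped_c above 1 N or contact force between any of the fingers, the arm and capped_d above 1 N).
It fails at once if a thing beside the carousel is shifted by more than 15 mm (distance of any of spare_bottle, beaker, pen, jar from where it was at the start of the episode above 0.015 m).
It also fails if it takes over 35 s, if anything falls off the work surface, if the arm or the gripper's body presses on something with over 40 N, if the wrist force passes 120 N, or if a joint passes its speed limit or range.

## Working session

There is one attempt and no reset: what is moved stays moved. The work goes in short steps, Python scripts to look and compute and a shell command to move; the robot and the scene stay as the last step left them, time stands still between calls to the robot, and variables do not carry over. Pictures are saved under pics/ and viewed, at most 10 in all, crops included, and the job is handed in when it is done.

```bash
mkdir -p pics; cat > h.py <<'E'
import numpy as np, cv2
from workcell import bot
def save(f,name,crop=None,s=1):
    im=f["img"][:,:,::-1]
    if crop: im=im[crop[1]:crop[3],crop[0]:crop[2]]
    cv2.imwrite(f"pics/{name}.png",cv2.resize(im,None,fx=s,fy=s,interpolation=cv2.INTER_CUBIC))
def proj(f,X):
    c=f["R"]@np.array(X)+f["t"]; p=f["intrinsics"]@c; return (p[:2]/p[2]).round(1)
E
python3 - <<'E'
from h import *
o=bot.observe(); print({k:np.round(o[k],3) for k in("clock","position","tool_rot","grip_width")},bot.tip_reach)
F=[bot.grab_frame(n) for n in("scene","side")]
cv2.imwrite("pics/a.png",np.vstack([f["img"][:,:,::-1] for f in F])[:, :] if 0 else cv2.resize(np.hstack([f["img"][:,:,::-1] for f in F]),(800,300)))
save(F[0],"scene",s=1.42)
for q in("plunger_top","axis_top","nozzle","open_mouth","capped_a","capped_d","beaker","jar","spare_bottle","pen"):
    for f,n in zip(F,("scene","side")):
        print(q,n,[(np.round(d["xyz"],3).tolist(),round(d["conf"],2),proj(f,d["xyz"]).tolist()) for d in bot.spot_point(q,f)[:6]])
E
```

```text
{'clock': np.float64(0.0), 'position': array([ 0.15 , -0.606,  0.303]), 'tool_rot': array([-3.14 ,  0.   ,  0.243]), 'grip_width': np.float64(0.085)} 0.0726
plunger_top scene [([0.52, -0.288, 0.093], 0.53, [319.4, 200.7])]
plunger_top side [([0.518, -0.288, 0.092], 0.77, [341.5, 201.7]), ([0.635, -0.362, 0.091], 0.44, [298.9, 177.5])]
axis_top scene [([0.577, -0.354, 0.051], 0.78, [306.4, 193.4])]
axis_top side [([0.579, -0.353, 0.054], 0.84, [320.5, 197.3]), ([0.633, -0.36, 0.086], 0.51, [299.4, 179.9])]
nozzle scene [([0.617, -0.396, 0.116], 0.94, [298.8, 164.6]), ([0.418, 0.034, 0.004], 0.16, [319.0, 319.6])]
nozzle side [([0.615, -0.397, 0.113], 0.6, [311.8, 163.5])]
open_mouth scene []
open_mouth side [([0.634, -0.362, 0.083], 0.59, [299.2, 180.4])]
capped_a scene [([0.466, -0.057, 0.004], 0.68, [311.2, 286.7]), ([0.508, -0.096, -0.004], 0.68, [300.2, 273.6]), ([0.831, -0.129, -0.004], 0.67, [195.6, 235.4]), ([0.618, -0.396, 0.023], 0.65, [297.4, 189.6]), ([0.618, -0.319, 0.016], 0.65, [288.8, 206.6]), ([0.544, -0.387, 0.022], 0.53, [319.7, 197.1])]
capped_a side [([0.834, -0.13
[... 905 characters left out ...]
049, 0.003], 0.83, [263.8, 275.9])]
beaker side [([0.592, -0.045, -0.0], 0.88, [272.3, 299.5]), ([0.622, -0.32, 0.017], 0.34, [298.2, 214.6])]
jar scene [([0.422, -0.119, 0.004], 0.69, [334.2, 274.5]), ([0.51, -0.095, -0.001], 0.59, [299.5, 273.1]), ([0.592, -0.046, 0.004], 0.27, [263.7, 276.7])]
jar side [([0.427, -0.121, 0.002], 0.78, [365.4, 291.9])]
spare_bottle scene [([0.51, -0.093, -0.001], 0.57, [299.1, 273.7])]
spare_bottle side [([0.511, -0.096, 0.001], 0.97, [320.2, 291.4]), ([0.594, -0.047, 0.003], 0.34, [271.7, 297.4])]
pen scene [([0.419, 0.031, 0.002], 0.56, [318.7, 318.8])]
pen side [([0.582, -0.41, 0.023], 0.58, [324.9, 196.4]), ([0.509, -0.093, -0.0], 0.46, [321.0, 293.0])]
```

View pics/scene.png

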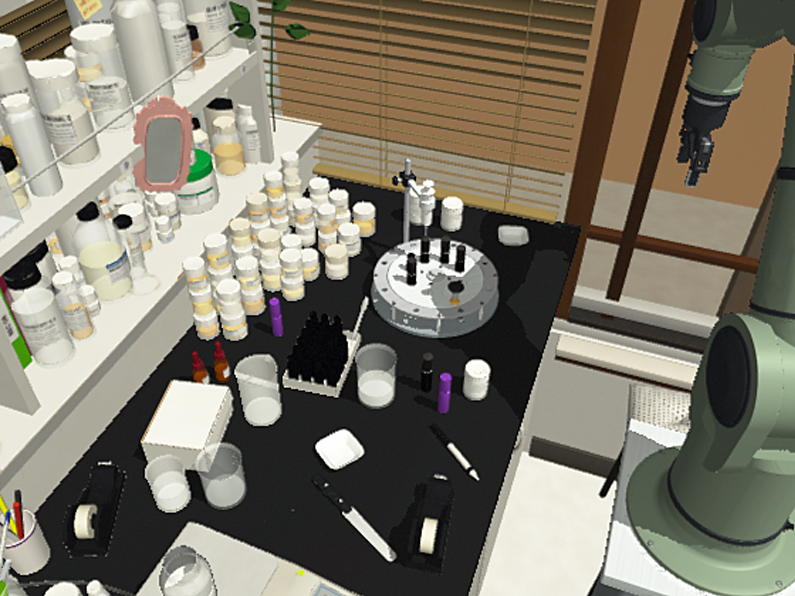

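```bash
python3 - <<'E'
from h import *
f=bot.grab_frame("side"); save(f,"side",(230,90,430,240),4)
f2=bot.grab_frame("wrist"); print(np.round(f2["tool_from_camera"],3).tolist(), f2["intrinsics"].tolist())
E
```

```text
[[-0.0, -0.946, -0.325, 0.084], [1.0, -0.001, 0.0, 0.001], [-0.001, -0.325, 0.946, -0.071], [0.0, 0.0, 0.0, 1.0]] [[324.8417394797672, 0.0, 282.6537828748393], [0.0, 324.8417394797672, 210.54310470935323], [0.0, 0.0, 1.0]]
```

View pics/side.png

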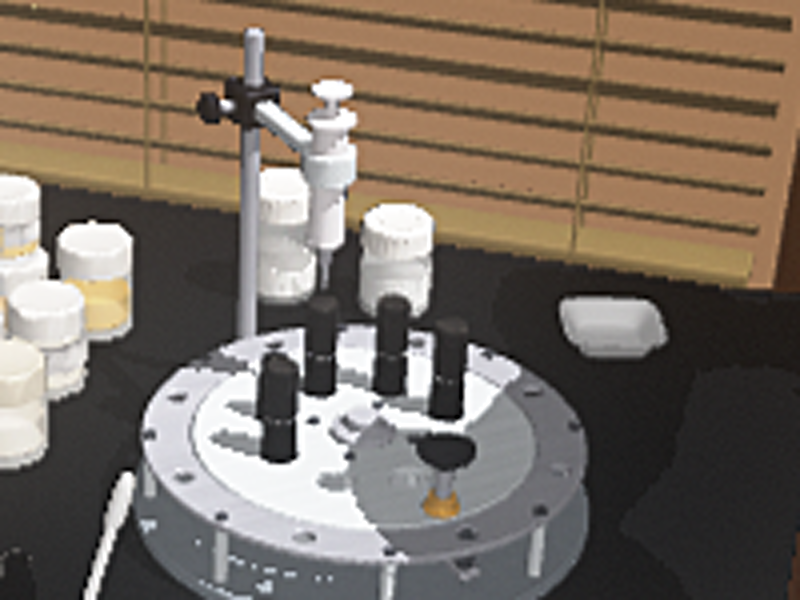

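Four capped bottles show at crop (278,400), (320,345), (392,340) and (450,365). The syringe and nozzle are at (325,200) and the button is at (447,445). The open bottle is reported at (0.634,-0.362), just behind the (278,400) one and anticlockwise of the nozzle. I'll confirm that with the wrist camera. I start along a path that stays inside, away from the window post.

```bash
python3 -m jog '[[[36,-30,0,0,0,0,0],[36,-30,0,0,0,0,0],[36,-30,0,0,0,0,0],[36,-30,0,0,0,0,0],[36,-30,0,0,0,0,0]]]'; python3 -m jog '[[[36,-30,0,0,0,0,0],[0,0,0,0,0,0,0]]]'
```

```text
clock: 1.7
position: [0.2897, -0.4162, 0.3041]
tool_rot: [3.141, -0.0, 0.243]
force: [1.3, 0.0, -0.7]
grip_width: 0.0123
finger_force: 0.0
clock: 1.9
position: [0.3203, -0.3756, 0.3042]
tool_rot: [-3.141, -0.002, 0.25]
force: [-1.6, -1.8, 0.3]
grip_width: 0.0002
finger_force: 0.0
```

```bash
python3 -m jog '[[[43,-8,0,0,0,0,0],[43,-8,0,0,0,0,0],[43,-8,0,0,0,0,0],[43,-7,0,0,0,0,0],[42,-7,0,0,0,0,0]]]'; python3 -m jog '[[[0,0,0,0,0,0,0]]]'
cat >> h.py <<'E'
from scipy.spatial.transform import Rotation as Ro
def wrist():
    o=bot.observe(); f=bot.grab_frame("wrist")
    T=np.eye(4); r=o["tool_rot"]; T[:3,:3]=Ro.from_euler("xyz",r).as_matrix(); T[:3,3]=o["position"]
    C=np.linalg.inv(T@f["tool_from_camera"]); f2=dict(R=C[:3,:3],t=C[:3,3],intrinsics=f["intrinsics"]); return o,f,f2
E
python3 - <<'E'
from h import *
o,f,g=wrist(); save(f,"w1",s=1.4)
for q in("plunger_top","axis_top","nozzle","open_mouth","capped_a"):
    print(q,[(np.round(d["xyz"],3).tolist(),round(d["conf"],2),proj(g,d["xyz"]).tolist()) for d in bot.spot_point(q,f)[:6]])
E
```

```text
clock: 2.4
position: [0.5167, -0.291, 0.304]
tool_rot: [3.141, -0.0, 0.243]
force: [-0.3, -0.5, -0.1]
grip_width: 0.0003
finger_force: 0.0
clock: 2.5
position: [0.5197, -0.2881, 0.3035]
tool_rot: [-3.14, -0.002, 0.249]
force: [-1.6, 0.3, -0.1]
grip_width: 0.0
finger_force: 0.0
plunger_top [([0.518, -0.291, 0.087], 0.81, [285.1, 199.0]), ([0.618, -0.316, 0.02], 0.56, [332.5, 95.4])]
axis_top [([0.579, -0.358, 0.048], 0.72, [364.8, 145.8])]
nozzle [([0.618, -0.396, 0.113], 0.79, [447.4, 121.1])]
open_mouth [([0.632, -0.358, 0.088], 0.6, [397.3, 90.5])]
capped_a [([0.54, -0.393, 0.019], 0.96, [377.1, 184.3]), ([0.618, -0.395, 0.026], 0.89, [406.6, 115.2]), ([0.576, -0.412, 0.02], 0.86, [405.3, 157.7]), ([0.467, -0.056, 0.002], 0.71, [77.7, 170.7]), ([0.618, -0.32, 0.021], 0.65, [335.6, 95.7])]
```

View pics/w1.png

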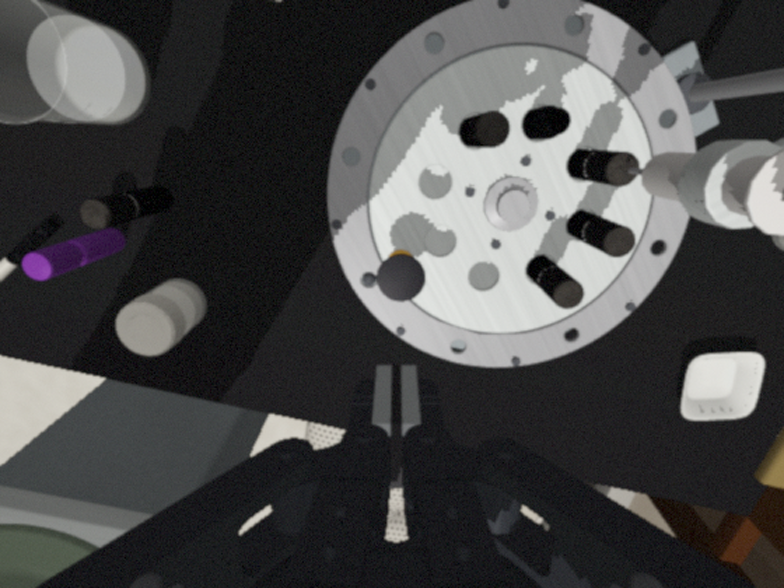

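The wrist view shows the open bottle at (547,122). It sits between the capped one at (484,128) and the nozzle's bottle at (603,167), and it is shorter and has no cap. I check it in an enlarged crop while going down over the button at (400,275).

```bash
python3 -c "
import cv2;i=cv2.imread('pics/w1.png');cv2.imwrite('pics/w1c.png',cv2.resize(i[80:320,430:670],None,fx=2.4,fy=2.4))"
python3 -m jog '[[[-1.5,1.7,30,0,0,0,0],[0,0,30,0,0,0,0],[0,0,30,0,0,0,0],[0,0,25,0,0,0,0],[0,0,0,0,0,0,0]]]'
python3 - <<'E'
from h import *
o,f,g=wrist(); save(f,"w2",(120,80,520,380),2)
for q in("plunger_top","axis_top"):
    print(q,[(np.round(d["xyz"],4).tolist(),round(d["conf"],2),proj(g,d["xyz"]).tolist()) for d in bot.spot_point(q,f)[:3]])
p=o["position"];print(np.round(p,4),proj(g,[p[0],p[1],p[2]-bot.tip_reach]))
E
```

```text
clock: 3.3
position: [0.5124, -0.2937, 0.1864]
tool_rot: [-3.139, 0.004, 0.242]
force: [-0.4, 0.5, 0.9]
grip_width: 0.0002
finger_force: 0.0
plunger_top [([0.5144, -0.2864, 0.0875], 0.71, [270.6, 246.5])]
axis_top [([0.5798, -0.3557, 0.049], 0.86, [401.8, 153.8]), ([0.6149, -0.3955, 0.0231], 0.22, [461.5, 111.9])]
[ 0.5124 -0.2937  0.1864] [282.  275.9]
```

View pics/w1c.png

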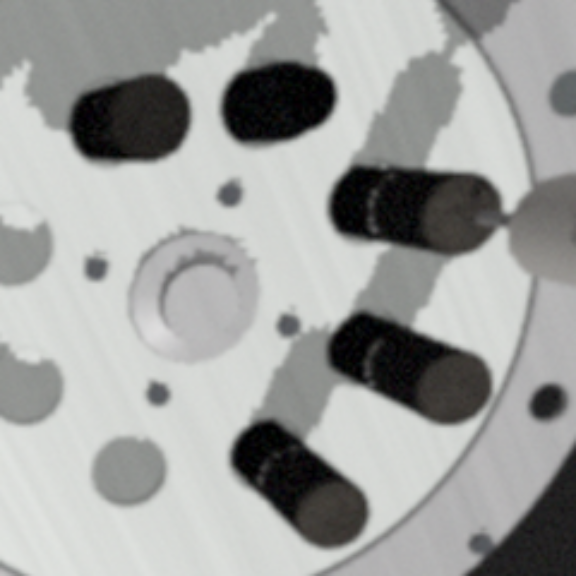

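View pics/w2.png

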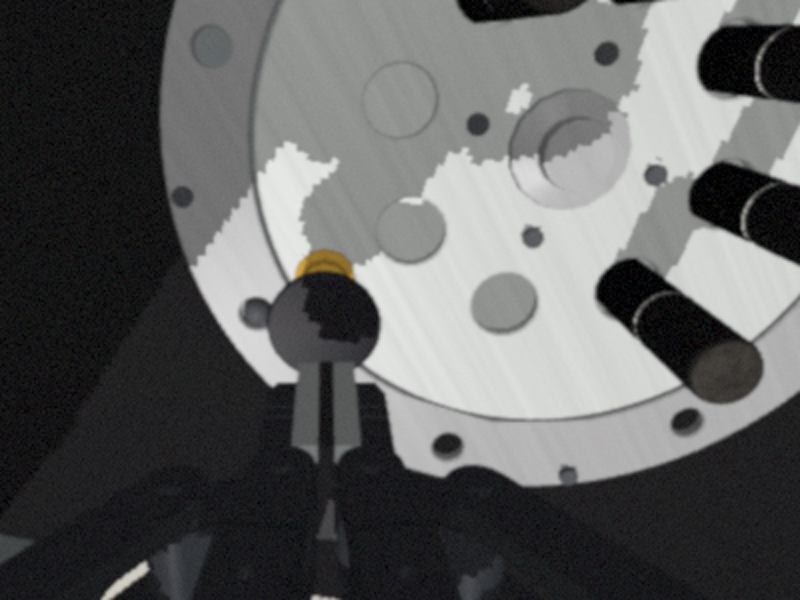

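The crop confirms it: the bottle at (280,100) has no cap sheen and no seam, and it stands anticlockwise of the nozzle's, so the turn is clockwise. The second view has the button centre at crop (325,320), full-frame (282,240).

```bash
python3 - <<'E'
from h import *
P=[];
for k in range(3):
    o,f,g=wrist(); P.append(o["position"])
    d=bot.trace("plunger_top",f)
    px=np.array([282.3,241.])
    r=g["R"].T@np.linalg.solve(g["intrinsics"],[*px,1]); c=-g["R"].T@g["t"]
    X=c+r*(0.091-c[2])/r[2]
    Rt=Ro.from_euler("xyz",o["tool_rot"]).as_matrix()
    print(np.round(o["position"],4),np.round(o["tool_rot"],4),X.round(4),"tool mm",(Rt.T@(X-o["position"])*1e3).round(1))
E
```

```text
[ 0.5144 -0.2943  0.1903] [ 3.1406e+00 -1.1000e-03  2.4200e-01] [ 0.5217 -0.293   0.091 ] tool mm [ 7.3  0.4 99.3]
[ 0.5146 -0.2942  0.1905] [ 3.1401e+00 -1.7000e-03  2.4230e-01] [ 0.5219 -0.2929  0.091 ] tool mm [ 7.2  0.4 99.5]
[ 0.5145 -0.294   0.1901] [ 3.1404e+00 -1.3000e-03  2.4250e-01] [ 0.522  -0.2927  0.091 ] tool mm [ 7.4  0.4 99.1]
```

```bash
python3 -m jog '[[[6,0,5,0,0,0,0],[0,0,6,0,0,0,0],[0,0,4,0,0,0,0],[0,0,0,0,0,0,0]]]'; python3 -m jog '[[[0,0,4,0,0,0,0],[0,0,3,0,0,0,0],[0,0,0,0,0,0,0]]]'; python3 -m jog '[[[0,0,3,0,0,0,0],[0,0,0,0,0,0,0]]]'
```

```text
clock: 4.15
position: [0.5196, -0.2921, 0.1729]
tool_rot: [-3.141, 0.001, 0.243]
force: [0.4, -0.3, -0.3]
grip_width: 0.0001
finger_force: 0.0
clock: 4.45
position: [0.5198, -0.2922, 0.1664]
tool_rot: [-3.141, 0.0, 0.243]
force: [-0.7, -0.2, 0.4]
grip_width: 0.0002
finger_force: 0.0
clock: 4.65
position: [0.5201, -0.2923, 0.1638]
tool_rot: [3.141, -0.0, 0.243]
force: [-0.3, 0.6, 0.5]
grip_width: 0.0002
finger_force: 0.0
```

```bash
python3 -m jog '[[[0,0,3,0,0,0,0],[0,0,0,0,0,0,0]]]'; python3 -m jog '[[[0,0,3,0,0,0,0],[0,0,0,0,0,0,0]]]'
```

```text
clock: 4.85
position: [0.5201, -0.2924, 0.1608]
tool_rot: [3.141, -0.0, 0.243]
force: [0.4, -1.1, 3.6]
grip_width: 0.0003
finger_force: 1.8
clock: 5.05
position: [0.5201, -0.2923, 0.1578]
tool_rot: [3.141, -0.0, 0.243]
force: [0.8, -0.9, 4.6]
grip_width: 0.0003
finger_force: 2.2
```

```bash
python3 -m jog '[[[0,0,3,0,0,0,0],[0,0,1.3,0,0,0,0],[0,0,0,0,0,0,0],[0,0,0,0,0,0,0]]]'
python3 - <<'E'
from h import *
o=bot.observe(); print(o["force"])
A=np.array([.5790,-.3555]); R=o["tool_rot"][2]
p=o["position"][:2]; v=p-A; print(np.linalg.norm(v),np.degrees(np.arctan2(v[1],v[0])))
u=(p-A)
for n in (9,):
  prev=p
  for k in range(1,n+1):
    a=-np.radians(5*k); q=A+np.array([[np.cos(a),-np.sin(a)],[np.sin(a),np.cos(a)]])@u
    d=q-prev; prev=q
    print(k,(d@[np.cos(R),np.sin(R)]*1e3).round(1),(d@[np.sin(R),-np.cos(R)]*1e3).round(1),q.round(4))
E
```

```text
clock: 5.45
position: [0.5202, -0.2923, 0.1537]
tool_rot: [3.141, -0.0, 0.243]
force: [-0.3, -0.2, 5.2]
grip_width: -0.0003
finger_force: 2.9
[-0.25449927 -0.19800585  5.17169869]
0.08633603857809301 132.95981724381093
1 6.7 -3.4 [ 0.5259 -0.2874]
2 7.0 -2.8 [ 0.532  -0.2831]
3 7.2 -2.1 [ 0.5385 -0.2792]
4 7.4 -1.5 [ 0.5453 -0.276 ]
5 7.5 -0.9 [ 0.5524 -0.2734]
6 7.5 -0.2 [ 0.5596 -0.2714]
7 7.5 0.5 [ 0.567 -0.27 ]
8 7.5 1.1 [ 0.5745 -0.2693]
9 7.3 1.8 [ 0.5821 -0.2692]
```

```bash
python3 -m jog '[[[0,0,1.7,0,0,0,0],[0,0,0,0,0,0,0],[0,0,0,0,0,0,0]]]'; python3 -m jog '[[[3.3,-1.8,0,0,0,0,0],[3.4,-1.6,0,0,0,0,0],[3.5,-1.5,0,0,0,0,0],[3.5,-1.3,0,0,0,0,0],[0,0,0,0,0,0,0]]]'
python3 - <<'E'
from h import *
o,f,g=wrist(); save(f,"w3",(120,80,520,380),2)
print(o["force"],o["finger_force"])
E
```

```text
clock: 5.75
position: [0.5201, -0.2923, 0.1521]
tool_rot: [3.141, -0.0, 0.243]
force: [-0.2, -0.4, 6.5]
grip_width: 0.0001
finger_force: 3.1
clock: 6.25
position: [0.5324, -0.2827, 0.1521]
tool_rot: [3.141, -0.001, 0.243]
force: [-0.5, -0.7, 6.3]
grip_width: 0.0001
finger_force: 3.1
[-0.46638934 -0.68444996  6.31034722] 3.0934612825512886
```

View pics/w3.png

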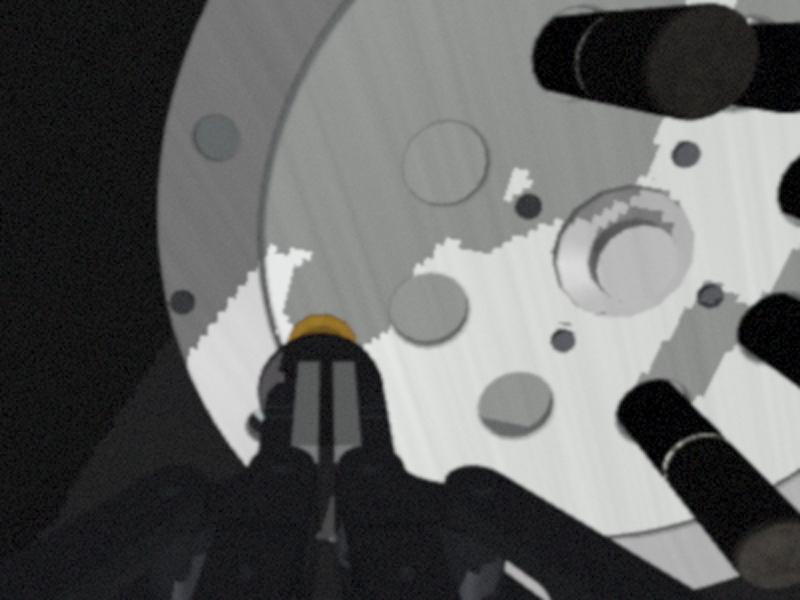

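The button is under the fingertips at (325,385). The empty index hole now shows behind it at (255,425), so the pin is out and the table is turning with the button. I carry on round the arc.

```bash
python3 -m jog '[[[3.6,-1.1,0,0,0,0,0],[3.6,-1.0,0,0,0,0,0],[3.7,-0.8,0,0,0,0,0],[3.7,-0.7,0,0,0,0,0],[3.7,-0.5,0,0,0,0,0]]]';python3 -m jog '[[[3.8,-0.4,0,0,0,0,0],[3.8,-0.1,0,0,0,0,0],[3.8,-0.1,0,0,0,0,0],[3.8,0.2,0,0,0,0,0],[0,0,0,0,0,0,0]]]'
python3 - <<'E'
from h import *
o,f,g=wrist(); save(f,"w4",(120,80,520,380),2)
print(np.round(o["position"],4),o["force"],o["finger_force"])
for q in("plunger_top","axis_top","open_mouth","nozzle"):
    print(q,[(np.round(d["xyz"],4).tolist(),round(d["conf"],2)) for d in bot.spot_point(q,f)[:3]])
f=bot.grab_frame("side"); 
for q in("plunger_top","axis_top","open_mouth","nozzle"):
    print(q,[(np.round(d["xyz"],4).tolist(),round(d["conf"],2)) for d in bot.spot_point(q,f)[:3]])
E
```

```text
clock: 6.8
position: [0.5487, -0.2746, 0.1521]
tool_rot: [3.141, -0.0, 0.243]
force: [-1.0, 0.5, 5.5]
grip_width: -0.0
finger_force: 3.1
clock: 7.3
position: [0.5638, -0.2704, 0.1521]
tool_rot: [3.141, -0.001, 0.243]
force: [1.0, -0.2, 6.2]
grip_width: -0.0002
finger_force: 3.1
[ 0.5638 -0.2704  0.1521] [ 0.96449766 -0.19439271  6.16144598] 3.098081946372986
plunger_top [([0.5576, -0.2671, 0.0807], 0.63)]
axis_top [([0.5755, -0.3568, 0.0483], 0.78)]
open_mouth []
nozzle []
plunger_top [([0.5498, -0.401, 0.0251], 0.74), ([0.5577, -0.2667, 0.0816], 0.65)]
axis_top [([0.5771, -0.3526, 0.0499], 0.97)]
open_mouth [([0.6221, -0.3893, 0.0877], 0.5)]
nozzle [([0.6184, -0.3976, 0.1133], 0.87), ([0.592, -0.0494, 0.0043], 0.19)]
```

View pics/w4.png

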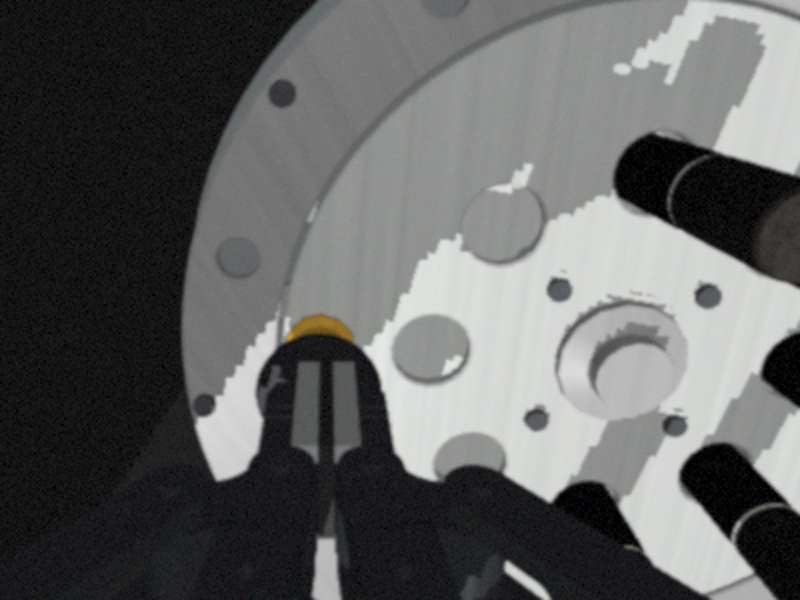

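The target index hole is at (238,258), with the button short of it at about (320,385). The networks put the button about 30° round. I continue for about 12° and look again.

```bash
python3 -m jog '[[[3.7,0.4,0,0,0,0,0],[3.7,0.6,0,0,0,0,0],[3.7,0.8,0,0,0,0,0],[3.7,1.0,0,0,0,0,0],[3.6,1.1,0,0,0,0,0]]]';python3 -m jog '[[[0,0,0,0,0,0,0]]]'
python3 - <<'E'
from h import *
o,f,g=wrist(); save(f,"w5",(120,80,520,380),2)
print(np.round(o["position"],4),o["force"],o["finger_force"])
F=[(f,"w"),(bot.grab_frame("side"),"s"),(bot.grab_frame("scene"),"c")]
for f,n in F:
  for q in("plunger_top","axis_top","open_mouth","nozzle"):
    print(n,q,[(np.round(d["xyz"],4).tolist(),round(d["conf"],2)) for d in bot.spot_point(q,f)[:3]])
E
```

```text
clock: 8.3
position: [0.5823, -0.2697, 0.152]
tool_rot: [-3.141, -0.0, 0.243]
force: [-1.4, 0.1, 6.1]
grip_width: -0.0
finger_force: 3.1
clock: 8.4
position: [0.5826, -0.2697, 0.1521]
tool_rot: [3.142, -0.001, 0.243]
force: [-0.9, 1.3, 6.2]
grip_width: 0.0
finger_force: 3.1
[ 0.5826 -0.2697  0.1521] [-0.88713999  1.27445417  6.22999217] 3.1032128982224094
w plunger_top [([0.5781, -0.2624, 0.0743], 0.76)]
w axis_top [([0.579, -0.3559, 0.0453], 0.61)]
w open_mouth [([0.5803, -0.3527, 0.0486], 0.38)]
w nozzle []
s plunger_top [([0.578, -0.2643, 0.0774], 0.6)]
s axis_top [([0.5791, -0.3522, 0.0498], 0.86), ([0.5122, -0.0929, -0.0013], 0.54)]
s open_mouth []
s nozzle [([0.6155, -0.3978, 0.1136], 0.82)]
c plunger_top [([0.5811, -0.2642, 0.0818], 0.62)]
c axis_top [([0.5767, -0.354, 0.0529], 0.57), ([0.5079, -0.0936, -0.0024], 0.47)]
c open_mouth []
c nozzle [([0.6157, -0.3961, 0.1186], 0.75)]
```

View pics/w5.png

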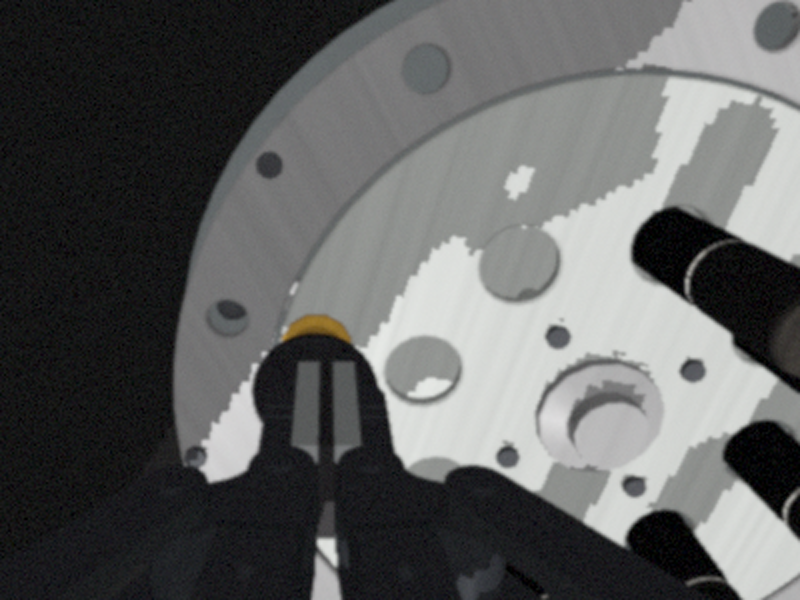

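```bash
python3 - <<'E'
from h import *
from scipy.optimize import least_squares
o,f,g=wrist(); print(o["position"])
def un(p,z=.05):
    px=np.array(p)/2+[120,80]; r=g["R"].T@np.linalg.solve(g["intrinsics"],[*px,1]); c=-g["R"].T@g["t"]; return (c+r*(z-c[2])/r[2])[:2]
H=np.array([un(p) for p in [(228,318),(427,68),(777,25)]]); P=np.array([un(p) for p in [(423,369),(519,262)]])
def res(v):
    e=[]
    for S,r,a0 in((H,.115,v[2]),(P,.055,v[3])):
        for k,q in enumerate(S):
            a=a0-k*np.pi/4; e+=list(q-v[:2]-r*np.array([np.cos(a),np.sin(a)]))
    return np.array(e)*1e3
s=least_squares(res,[.578,-.355,1.53,1.53]); print(s.x[:2],np.degrees(s.x[2:]),s.fun.round(1))
v=np.array([.579,-.264])-s.x[:2];print(np.degrees(np.arctan2(v[1],v[0])),np.hypot(*v))
E
```

```text
[ 0.58228663 -0.26972261  0.15212665]
[ 0.57963766 -0.35585358] [88.34240761 89.10861256] [-0.1 -0.2  0.1 -0.1 -0.2  0.  -0.   0.   0.2  0.2]
90.39775048691027 0.09185579461009656
```

The fit puts the table 0.8° short of the hole, about 1.5 mm, which is within the 4 mm self-centring. I nudge it 1.2 mm on and release straight up.

```bash
python3 -m jog '[[[1.2,0.4,0,0,0,0,0],[0,0,0,0,0,0,0],[0,0,-3,0,0,0,0],[0,0,-4,0,0,0,0],[0,0,-5,0,0,0,0]]]';python3 -m jog '[[[0,0,-15,0,0,0,0],[0,0,-40,0,0,0,0],[0,0,-40,0,0,0,0],[0,0,-30,0,0,0,0],[0,0,0,0,0,0,0]]]'
python3 - <<'E'
from h import *
o,f,g=wrist(); save(f,"w6",s=1.4)
print(np.round(o["position"],4),o["force"])
F=[(f,"w"),(bot.grab_frame("side"),"s"),(bot.grab_frame("scene"),"c")]
for f,n in F:
  for q in("plunger_top","axis_top","open_mouth","nozzle","capped_a","spare_bottle","jar","beaker"):
    print(n,q,[(np.round(d["xyz"],4).tolist(),round(d["conf"],2)) for d in bot.spot_point(q,f)[:3]])
E
```

```text
clock: 9.7
position: [0.5833, -0.2698, 0.1641]
tool_rot: [-3.141, 0.0, 0.243]
force: [-0.3, -0.4, 0.6]
grip_width: 0.0005
finger_force: 0.0
clock: 10.2
position: [0.5844, -0.2706, 0.2942]
tool_rot: [3.138, -0.005, 0.242]
force: [0.7, 0.8, -0.4]
grip_width: -0.0002
finger_force: 0.0
[ 0.5844 -0.2706  0.2942] [ 0.71485166  0.83788428 -0.37672915]
w plunger_top [([0.581, -0.2623, 0.0873], 0.56), ([0.6204, -0.3911, 0.023], 0.4)]
w axis_top [([0.5808, -0.3576, 0.0455], 0.79), ([0.5778, -0.4101, 0.0239], 0.35)]
w open_mouth [([0.6144, -0.3962, 0.0875], 0.64)]
w nozzle [([0.618, -0.3981, 0.1156], 0.68)]
w capped_a [([0.5384, -0.3956, 0.0171], 0.92), ([0.633, -0.3575, 0.021], 0.82), ([0.5794, -0.4114, 0.0266], 0.67)]
w spare_bottle [([0.5092, -0.0916, -0.0032], 0.79)]
w jar [([0.4236, -0.1185, -0.0012], 0.91)]
w beaker [([0.5939, -0.0458, -0.0013], 0.77)]
s plunger_top [([0.5814, -0.2662, 0.0905], 0.72)]
s axis_top [([0.5805, -0.3507, 0.0501], 0.98)]
s open_mouth [([0.616, -0.3991, 0.085], 0.49)]
s nozzle [([0.6185, -0.3973, 0.1161], 0.97), ([0.5807, -0.3526, 0.0523], 0.46)]
s capped_a [([0.5257, -0.3616, 0.0209], 0.72), ([0.5768, -0.4066, 0.0243], 0.65), ([0.8332, -0.1319, -0.0022], 0.64)]
s spare_bottle [([0.5136, -0.0938, 0.0044], 0.96), ([0.5409, -0.3931, 0.0212], 0.54), ([0.5906, -0.0474, 0.0019], 0.29)]
s jar [([0.4281, -0.1198, 0.0017], 0.61)]
s beaker []
c plunger_top [([0.5828, -0.2669, 0.0923], 0.7)]
c axis_top [([0.5767, -0.3561, 0.0517], 0.66)]
c open_mouth [([0.6156, -0.4001, 0.0865], 0.4), ([0.4188, 0.033, 0.0025], 0.17)]
c nozzle [([0.6187, -0.3967, 0.1182], 0.98), ([0.5816, -0.2661, 0.0918], 0.44)]
c capped_a [([0.8302, -0.1288, -0.0006], 0.76), ([0.4675, -0.058, 0.0006], 0.71), ([0.5107, -0.0935, -0.0017], 0.66)]
c spare_bottle [([0.51, -0.0927, 0.001], 0.61), ([0.4153, 0.0322, 0.0045], 0.25)]
c jar [([0.4235, -0.119, 0.0013], 0.67)]
c beaker [([0.5896, -0.048, 0.0032], 0.73)]
```

View pics/w6.png

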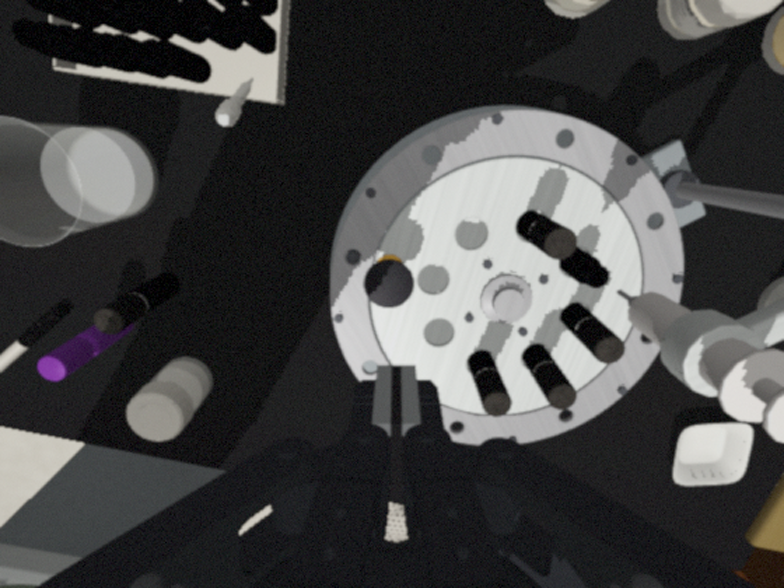

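The open, short bottle at (590,268) now stands at the nozzle tip (622,293), and the button is at (388,283). I make one last check of the pin in its hole at (353,257), next to the earlier view of it home.

```bash
python3 -c "
import cv2,numpy as np
a=cv2.imread('pics/w1.png')[230:330,330:450];b=cv2.imread('pics/w6.png')[215:315,310:430]
cv2.imwrite('pics/cmp.png',cv2.resize(np.hstack([a,b]),(792,330),interpolation=cv2.INTER_CUBIC))"
python3 - <<'E'
from h import *
for k in range(3):
  for n in("side","scene"):
    f=bot.grab_frame(n); d=bot.spot_point("plunger_top",f); print(n,[np.round(x["xyz"],4).tolist() for x in d[:1]])
E
```

```text
side [[0.5814, -0.2642, 0.0907]]
scene [[0.582, -0.2678, 0.0909]]
side [[0.581, -0.2665, 0.0914]]
scene [[0.5849, -0.2673, 0.0905]]
side [[0.5814, -0.2666, 0.0913]]
scene [[0.584, -0.2657, 0.0919]]
```

View pics/cmp.png

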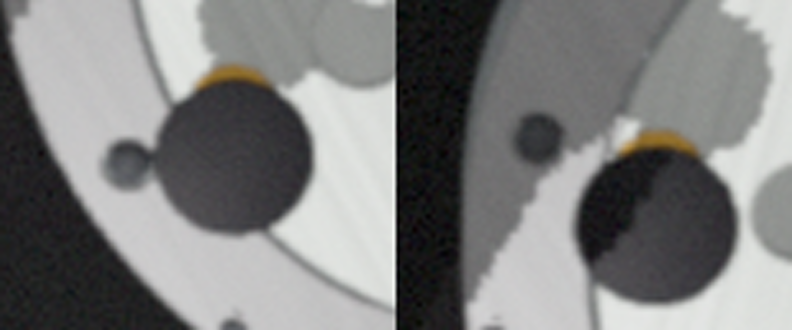

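The pin fills the new hole at (538,138), in shadow, concentric as it was at the start. The button measures 91 mm high, which is fully up. I hand in.

```bash
python3 -c "
from workcell import bot
print(bot.job_done())"
```

```text
the job is handed in; nothing more can be done
None
```

I turned the carousel one hole clockwise and handed the job in; the hand-in gave no verdict. In the last images the open bottle stands under the nozzle, the plunger is fully up (about 91 mm) with its pin in the new hole, and the robot is clear.

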